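# Pack a plaster mould in its cradle and click the clamp on

## Task

The plaster mould in the grey cradle has a gap between it and the clamp block: fill that gap snugly, without forcing, with the two wooden packers whose thicknesses add up to it, both standing upright, right down on the table, side by side, in line with the block and about centred along it. Then turn the black clamp dial exactly three clicks clockwise and let go. Leave the other studio things undisturbed.

Things in the scene. Friction and masses are not known exactly. Their poses are not given: they have to be found in the camera images.
- cradle: Fixed, rigid mould cradle. Origin: on the table, middle of the clamp block's inner face; +y points from it across the gap to the mould, x along the face. Clamp block: x -60 to 60, y 0 to -110, 30 mm high, carrying the dial. Steel side rail, 30 mm high, from x = 75 on. The gap's floor is the table; its upper edges (block and mould) are rounded, 6 mm radius.
- cradle_cheek (a point): Middle of the cradle's far cheek, inner face, at table height: cradle x = 0, y = 200 mm; cheek 45 mm high. The mould in the cradle abuts it. Gap width = 200 mm less that mould's length; the right two packers leave 3 mm of play in all. Axes as the cradle's.
- mould_long: Fixed flat plaster mould, 163 mm long, 120 wide, 30 high, round terracotta relief on top (to 46 mm). Origin: on the table, middle of the end that meets the far cheek; it runs 163 mm along its -y. One of the three moulds, it varies which, lies in the cradle (origin at cradle x 0, y 200); the others are parked at cradle x = 165 mm, y = 45 or 215. Gap if this one is in: 37 mm.
- mould_mid: Fixed flat plaster mould, 147 mm long, 120 wide, 30 high, round terracotta relief on top (to 46 mm). Origin: on the table, middle of the end that meets the far cheek; it runs 147 mm along its -y. One of the three moulds, it varies which, lies in the cradle (origin at cradle x 0, y 200); the others are parked at cradle x = 165 mm, y = 45 or 215. Gap if this one is in: 53 mm.
- mould_short: Fixed flat plaster mould, 141 mm long, 120 wide, 30 high, round terracotta relief on top (to 46 mm). Origin: on the table, middle of the end that meets the far cheek; it runs 141 mm along its -y. One of the three moulds, it varies which, lies in the cradle (origin at cradle x 0, y 200); the others are parked at cradle x = 165 mm, y = 45 or 215. Gap if this one is in: 59 mm.
- packer_a_mid (a point): Loose wooden packer, 14 mm thick (its y), about 50 g, standing on the table. Foot 110 mm long (x), 35 mm high; centred on it a grip tab 45 mm wide (x), 50 mm high, equally thick; total height 85 mm. Point: its centre, 42.5 mm above its underside (tab from 7.5 mm below to 42.5 mm above it). The four packers stand right of the cradle in any order.
- packer_b_mid (a point): Loose wooden packer, 20 mm thick (its y), about 74 g, standing on the table. Foot 110 mm long (x), 35 mm high; centred on it a grip tab 45 mm wide (x), 50 mm high, equally thick; total height 85 mm. Point: its centre, 42.5 mm above its underside (tab from 7.5 mm below to 42.5 mm above it). The four packers stand right of the cradle in any order.
- packer_c_mid (a point): Loose wooden packer, 30 mm thick (its y), about 114 g, standing on the table. Foot 110 mm long (x), 35 mm high; centred on it a grip tab 45 mm wide (x), 50 mm high, equally thick; total height 85 mm. Point: its centre, 42.5 mm above its underside (tab from 7.5 mm below to 42.5 mm above it). The four packers stand right of the cradle in any order.
- packer_d_mid (a point): Loose wooden packer, 42 mm thick (its y), about 162 g, standing on the table. Foot 110 mm long (x), 35 mm high; centred on it a grip tab 45 mm wide (x), 50 mm high, equally thick; total height 85 mm. Point: its centre, 42.5 mm above its underside (tab from 7.5 mm below to 42.5 mm above it). The four packers stand right of the cradle in any order.
- dial (a joint): Clamp dial angle in rad: 0 at the start (at its stop, bar along cradle y), growing as it turns clockwise seen from above. It has a click (detent notch) every 0.4 rad and settles in the nearest notch when let go; six clicks to the end stop at 2.4. A click takes about 0.1 N m.
- dial_grip (a point): Middle of the dial's grip bar, on the vertical axis of the dial, 60 mm above the table (cradle x = 0, y = -65 mm). Black bar 50 mm long (along its own y, which is cradle y at the start), 14 mm wide (x) and 42 mm high, top at 80 mm above the table, above a disc 60 mm across with its top at 38 mm. It turns with the dial.
- bottle: Glass bottle, 68 mm across, 220 mm high, bystander. Origin on its underside, z up.
- clay_head: Small clay head, 80 mm across, 110 mm high, bystander. Origin on its underside, z up.
- slip_bowl: Terracotta bowl, 100 mm across, 50 mm high, bystander. Origin on its underside, z up.
- brick: Perforated terracotta brick 110 x 75 x 90 mm, bystander. Origin on its underside, z up.
- spatula: Spatula 190 mm long lying on the table, bystander. Origin on its underside, z up.
- brush: Brush 180 mm long lying on the table, bystander. Origin on its underside, z up.
Mind the look-alikes: they are no part of the job. What is shaped like the mould_mid but purple or turquoise is not meant.

How it is judged:
By the outcome, as a careful person would: the job done as asked, in the order asked, and still so for the second after the job is handed in, with the robot touching nothing.
It also fails if it takes over 72 s, if anything falls off the work surface, if the arm or the gripper's body presses on something with over 40 N, if the wrist force passes 120 N, or if a joint passes its speed limit or range.

## Robot

A 6-joint arm with a two-finger parallel gripper is mounted at the origin on the work surface. World frame = base frame: x ahead of the robot, y to its left, z up, the work surface at z = 0. Lengths are in m, angles in rad, forces in N, time in s.
With the tool pointing down it reaches from about 0.35 to 0.775 m from the base axis. Payload 5.5 kg.
Tool frame: the origin (TCP) lies midway between the tips of the shut fingers; the grasp point (between the pads) lies hold_point_z behind it (hold_point_z is the distance from the TCP to the grasp point, in m); z points along the fingers, y is the direction in which the jaws open and shut (so a half turn about z gives the same grasp; the last joint's range is limited). The gripper opens to 85 mm and grips with 20 to 120 N. Pads are 22 mm wide; open, the fingers measure 114 mm over their backs; the gripper's body (76 mm by 85 mm) begins 54 mm behind the grasp point. The pads swing forward as they close: fully open they stand 13 mm farther back than shut.
Start: joints at [-1.486, 0.313, 0.046, 1.304, 0, 1.431], TCP at [0.128, -0.561, 0.231] pointing down, gripper open.
Joint ranges: [-2.76, 2.76], [-0.86, 1.69], [-1.03, 1.26], [-2.2, 2.34], [-1.47, 1.5], [-3.14, 3.14]. Speed limits (rad/s): [2.57, 2.57, 3.14, 3.14, 3.14, 3.14].

## Interface

Orientations are given as a unit quaternion [w, x, y, z].
In Python, from workcell import * gives the robot as it stands. The module is installed in compiled form; this text tells all that it offers.
- The arm moves only by the tool jog_arm, never from a script. Its argument "plan" is a list of rows, each a list of 6 numbers: the shift along the world's x, y, z in m, then the turn, a rotation vector about the world's x, y, z in degrees. A call has exactly 10 rows; each row shifts and turns the commanded pose from where the row before left it; what a row does not reach is not made up. A row lasts 1/10 s, in which the tool goes at most 50 mm and 8.59 degrees, less where a joint would pass 70% of its speed; a pose out of reach is approached as far as the arm can. A call with a gripper value outside its range is refused whole. "hand" is the opening, from 0 (shut) to 1 (fully open), set as the call begins (left out, the last holds). The fingers move at their own pace and stop on an object; "force" is the grip in N (left out, the last holds). Time passes only in rows, so rows that do not move let the fingers close, or fill a call up. It gives the time, the measured TCP pose, the force and the opening at its end, in the units of the state.
- get_state(): the state, without advancing time (a new reading comes with each control period).
- read_camera(name): name is "side" or "top" or "wrist"; returns the picture (480x640x3 uint8, red, green, blue); there is no depth.
- calibration(name): a dict with "K" (3x3 intrinsics, pixels), "world_to_cam" (4x4, takes a point from world to camera coordinates). Camera axes: x right, y down, z forward; pixel columns grow to the right and rows downward; lengths in m; the calibration is good to about 2 mm. A picture is of the moment at which its call begins: read the wrist's pose just before it. calibration takes no time and is no camera call; for the wrist camera it gives the pose at the moment of the call.
- hand_in(): hands the job in, once; it reports no verdict.
The state is a dict: "clock": time; "joint_pos": joint angles; "qvel": joint speeds; "tau": joint torques, N m; "tcp_pos": TCP position; "orientation": TCP orientation; "wrist_force": force on the tool from outside, world axes, zero at the start; "ft_torque": the same for the moment, N m; "finger_gap": finger opening in m.
Only numpy, scipy, OpenCV 4.12 (cv2) and the standard library are available. Lean on these libraries where they do the work, as an engineer would, in place of code of your own. Each camera call takes 0.05 s, during which the arm holds its last target.

## Working session

There is one attempt and no reset: what is moved stays moved. The work goes in short steps, Python scripts to look and compute and a tool call to move; the robot and the scene stay as the last step left them, time stands still between calls to the robot, and variables do not carry over. Pictures are saved under pics/ and viewed, and the job is handed in when it is done.

Besides the shell and the picture viewer there is one more tool, called after ">>>" as name(argument=value, ...), one argument or row to a line, values as JSON. jog_arm: Moves the arm, as the interface text tells. Its arguments: {"type":"object","properties":{"plan":{"type":"array","items":{"type":"array","items":{"type":"number"}}},"hand":{"type":"number"},"force":{"type":"number"}},"required":["plan"]}

```bash
mkdir -p pics
python3 - <<'E'
from workcell import *
import cv2
s=get_state();print(s)
for n in("top","side","wrist"):
    c=calibration(n);print(n,c["K"].tolist(),c["world_to_cam"].round(4).tolist())
    cv2.imwrite(f"pics/{n}0.png",read_camera(n)[:,:,::-1])
E
```

```text
{'clock': 0.0, 'joint_pos': array([-1.48561513e+00,  3.14013029e-01,  4.49790093e-02,  1.30361011e+00,
        2.46259223e-06,  1.43120835e+00]), 'qvel': array([ 9.65225649e-04,  4.53272217e-04,  8.63770076e-05, -8.93253011e-04,
        6.80957262e-04,  4.95562345e-04]), 'tau': array([-8.88169488e-04, -4.80626678e+01,  2.98531938e+01,  1.94831577e-02,
       -1.82934150e-04,  4.87270853e-06]), 'tcp_pos': array([ 0.12811058, -0.56001811,  0.23040171]), 'orientation': array([-9.23525927e-04,  9.93691073e-01,  1.12148111e-01,  2.63609858e-05]), 'wrist_force': array([-0.27695998, -0.15245602,  0.49362146]), 'ft_torque': array([ 0.02299925, -0.05906945,  0.01961345]), 'finger_gap': 0.08576317870774494}
top [[599.8665792222951, 0.0, 318.4887298287507], [0.0, 599.8665792222951, 248.51320006273937], [0.0, 0.0, 1.0]] [[0.021, -0.9997, -0.0088, 0.0114], [-0.9937, -0.0199, -0.1103, 0.5491], [0.1101, 0.011, -0.9939, 1.3919], [0.0, 0.0, 0.0, 1.0]]
side [[498.2645248649359, 0.0, 321.58740074268536], [0.0, 498.2645248649359, 242.27892637090667], [0.0, 0.0, 1.0]] [[-0.973, -0.2308, 0.0019, 0.5675], [-0.1746, 0.7305, -0.6602, 0.1299], [0.151, -0.6427, -0.7511, 1.1825], [0.0, 0.0, 0.0, 1.0]]
wrist [[369.6597564572903, 0.0, 321.75915709926403], [0.0, 369.6597564572903, 241.4972589437351], [0.0, 0.0, 1.0]] [[0.2241, -0.9746, -0.0023, -0.5725], [-0.9293, -0.2144, 0.3006, -0.0401], [-0.2935, -0.0652, -0.9537, 0.3798], [0.0, 0.0, 0.0, 1.0]]
```

View pics/top0.png

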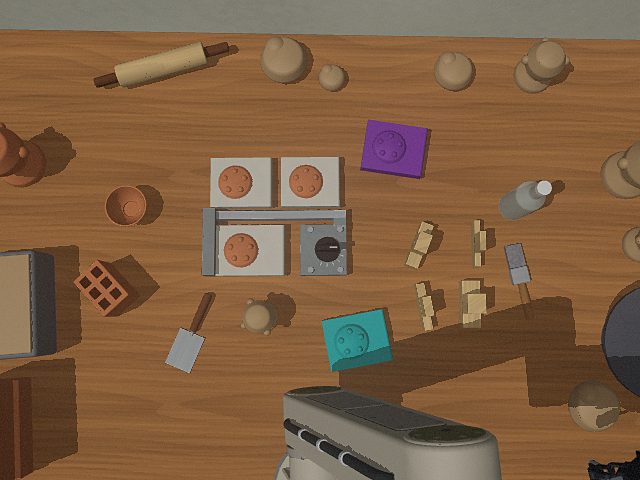

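View pics/side0.png

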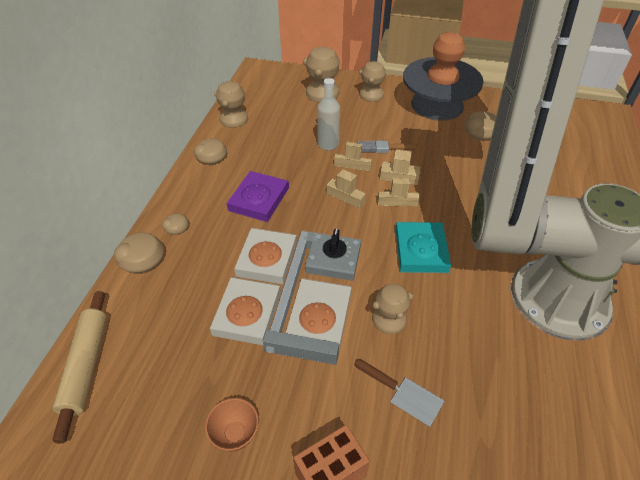

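View pics/wrist0.png

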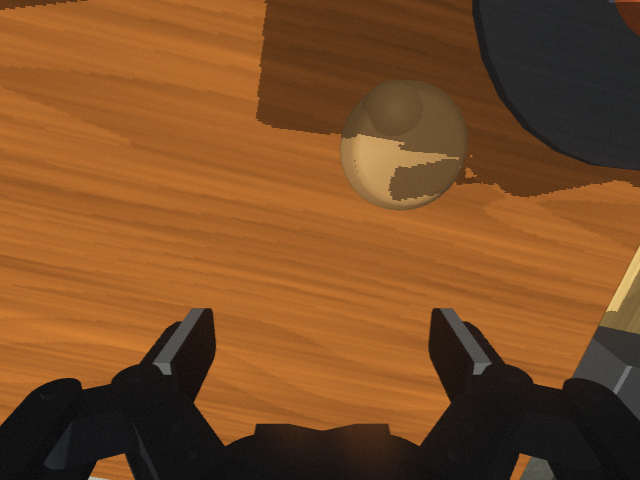

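The top view shows the cradle (cols 203-347, rows 208-276), with its gap at cols ~284-301 and the dial at (328,249). The four packers are near (421,245), (479,242), (427,305) and (473,302). Now I'll enlarge to measure.

```bash
cat > h.py <<'E'
from workcell import *
import cv2,numpy as np
def ray(n,uv,z,c=None):
    c=c or calibration(n);K=c["K"];T=np.array(c["world_to_cam"])
    d=T[:3,:3].T@np.linalg.inv(K)@np.array([uv[0],uv[1],1.]);o=-T[:3,:3].T@T[:3,3]
    return o+d*(z-o[2])/d[2]
def proj(n,p,c=None):
    c=c or calibration(n);T=np.array(c["world_to_cam"]);q=c["K"]@(T[:3,:3]@np.array(p)+T[:3,3]);return q[:2]/q[2]
def crop(n,img,x0,y0,x1,y1,f,name):
    cv2.imwrite("pics/"+name,cv2.resize(img[y0:y1,x0:x1,::-1],None,fx=f,fy=f,interpolation=cv2.INTER_CUBIC))
E
python3 - <<'E'
from h import *
im=cv2.imread("pics/top0.png")[:,:,::-1]
crop("top",im,195,145,355,285,5,"c1.png")
crop("top",im,395,210,495,340,4.6,"c2.png") if 0 else cv2.imwrite("pics/c2.png",cv2.resize(im[210:340,395:500,::-1],None,fx=4,fy=4,interpolation=cv2.INTER_CUBIC))
E
```

```text
(no output)
```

View pics/c1.png

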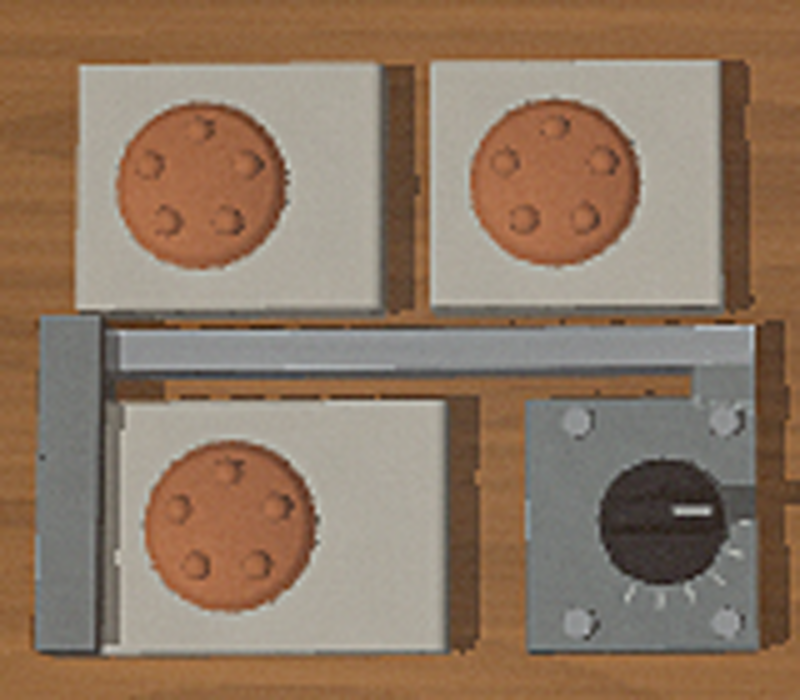

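View pics/c2.png

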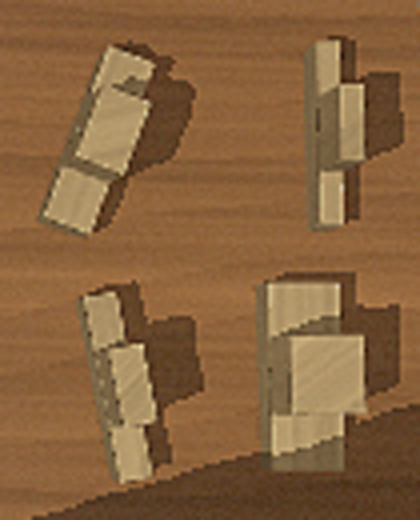

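```bash
cat > fit0.py <<'E'
from h import *
from scipy.optimize import least_squares
c=calibration("top")
def fit(pts,f,ox,oy,g):
    def r(p):
        x,y,a=p;o=[]
        for X,Y,Z,u,v in pts:
            w=[x+np.cos(a)*X-np.sin(a)*Y,y+np.sin(a)*X+np.cos(a)*Y,Z]
            o+=list(proj("top",w,c)-[ox+(u+.5)/f-.5,oy+(v+.5)/f-.5])
        return np.array(o)
    s=least_squares(r,g,loss="soft_l1",f_scale=.5);return s.x,r(s.x).reshape(-1,2).round(1).tolist()
m=lambda L,x,y:[x,y,L]
pts=[(-.06,-.11,.03,757,651),(.225,.045,.03,430,62),(.225,-.096,.03,719,61),(.105,.045,.03,431,304),(.105,-.096,.03,720,304),
(.225,.215,.03,79,66),(.225,.068,.03,382,66),(.105,.215,.03,78,309),(.105,.068,.03,382,307)]
C,r=fit(pts,5,195,145,[.6,0,0]);print("cradle",C.round(4),r)
def pk(t,tab):
    h=t/2
    return [(sx*.0225,sy*h,.085,*q) for (sx,sy),q in zip([(1,1),(1,-1),(-1,-1),(-1,1)],tab)]
def foot(t,q):
    return [(sx*.055,sy*t/2,.035,*p) for (sx,sy),p in zip([(1,1),(1,-1),(-1,-1),(-1,1)],q) if p]
P={}
P['a']=fit(pk(.014,[(340,84),(364,84),(364,160),(339,160)])+foot(.014,[(318,42),(340,40),(344,226),(320,228)]),4,395,210,[.55,-.3,0])
P['b']=fit(pk(.020,[(108,346),(141,342),(157,420),(124,427)])+foot(.02,[(80,298),(117,291),(152,474),(121,484)]),4,395,210,[.45,-.2,0])
P['c']=fit(pk(.030,[(108,85),(152,100),(119,175),(77,160)])+foot(.03,[(108,46),(157,62),(88,237),(40,220)]),4,395,210,[.55,-.2,-.3])
P['d']=fit(pk(.042,[(290,336),(365,336),(367,413),(290,411)])+foot(.042,[(268,283),(341,283),(344,470),(271,470)]),4,395,210,[.45,-.3,0])
for k,(p,r) in P.items(): print(k,p[:2].round(4),np.degrees(p[2]).round(1),r)
R=np.array([[np.cos(C[2]),-np.sin(C[2])],[np.sin(C[2]),np.cos(C[2])]])
print("yaw",np.degrees(C[2]));print("dial",C[:2]+R@[0,-.065],"gap",C[:2]+R@[0,.0185])
for n,p,z in(("longend",(447,520),.03),("blockface",(527,520),.03),("cheek",(101,480),.045)):
    w=ray("top",[195+(p[0]+.5)/5-.5,145+(p[1]+.5)/5-.5],z,c);print(n,R.T@(w[:2]-C[:2]))
print("bottle neck",ray("top",(544,188),.22,c))
E
python3 fit0.py
```

```text
cradle [0.5453 0.0679 0.0267] [[0.1, -0.2], [-0.0, 0.1], [0.6, -0.2], [-0.3, 0.7], [0.9, 0.2], [-0.1, -0.2], [0.0, -0.7], [-0.7, 0.2], [-0.1, 0.1]]
a [ 0.5691 -0.3515] 0.4 [[-0.2, -0.2], [-0.0, -0.1], [0.3, 0.5], [0.4, 0.4], [-0.3, -0.3], [0.1, 0.3], [-0.2, 0.0], [-0.2, -0.6]]
b [ 0.418  -0.2266] 11.9 [[-0.3, 0.6], [0.1, -0.1], [0.3, 0.1], [-0.2, 0.1], [0.4, -0.4], [-0.5, -0.3], [0.5, 0.5], [-0.2, -0.4]]
c [ 0.5619 -0.2154] -20.9 [[-1.4, -0.2], [-0.1, 1.0], [1.1, 0.4], [-0.7, -0.7], [0.2, -0.0], [-0.2, 0.6], [0.3, -0.2], [0.4, -0.7]]
d [ 0.426  -0.3364] 0.5 [[-0.0, -0.6], [-0.1, -0.3], [-0.2, 0.5], [0.3, 0.7], [0.2, -0.4], [-0.1, -0.2], [-0.0, 0.3], [0.1, 0.1]]
yaw 1.5269630505872935
dial [0.54706828 0.00293835] gap [0.54484322 0.0864087 ]
longend [0.00258416 0.03655815]
blockface [ 0.00233301 -0.0014213 ]
cheek [0.0209384  0.19854551]
bottle neck [ 0.66306554 -0.44337151  0.22      ]
```

Run:
```python
import workcell
print([x for x in dir(workcell) if not x.startswith('__')]); print(getattr(workcell,'hold_point_z',None))
```

```text
['MotionError', 'calibration', 'get_state', 'hand_in', 'hold_point_z', 'read_camera']
0.0187
```

>>> jog_arm(
  plan=[
    [0.029,0.033,0,0,0,8],
    [0.029,0.033,0,0,0,8],
    [0.029,0.033,0,0,0,8],
    [0.029,0.033,0,0,0,8],
    [0.029,0.033,0,0,0,8],
    [0.029,0.033,0,0,0,8],
    [0.029,0.033,0,0,0,8],
    [0.029,0.033,0,0,0,8],
    [0.029,0.033,0,0,0,8],
    [0.029,0.033,0,0,0,8],
  ],
  hand=1,
  force=30,
)

```text
clock: 1.15
tcp_pos: [0.419, -0.229, 0.2312]
orientation: [0.0, 0.687, 0.727, 0.0]
wrist_force: [0.6, -0.3, -0.3]
finger_gap: 0.0855
```

```bash
cat > snap.py <<'E'
import sys,pickle
from h import *
s=get_state();c=calibration("wrist");im=read_camera("wrist")
n=sys.argv[1];cv2.imwrite(f"pics/{n}.png",im[:,:,::-1]);pickle.dump((s,c),open(n+".pkl","wb"))
print(s["clock"],s["tcp_pos"].round(4),s["orientation"].round(4),s["wrist_force"].round(2),s["finger_gap"])
E
python3 snap.py w1
```

```text
1.15 [ 0.419  -0.229   0.2312] [0.     0.6871 0.7266 0.    ] [ 0.58 -0.26 -0.26] 0.08547581321405036
```

View pics/w1.png

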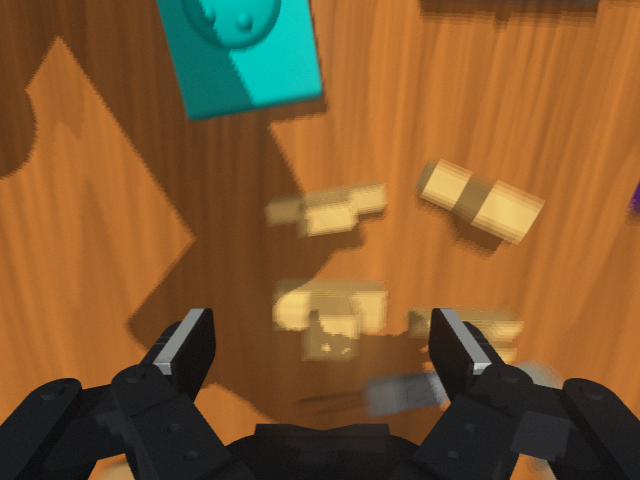

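```bash
python3 snap.py w2
python3 - <<'E'
from h import *
im=cv2.imread("pics/w2.png")[:,:,::-1]
crop("",im,250,160,410,260,5,"w2c.png")
crop("",im,400,150,560,270,5,"w2d.png")
E
```

```text
1.2 [ 0.4222 -0.2244  0.2313] [-1.000e-04  6.831e-01  7.303e-01  2.100e-03] [ 1.79  2.63 -0.44] 0.0851804544937306
```

View pics/w2c.png

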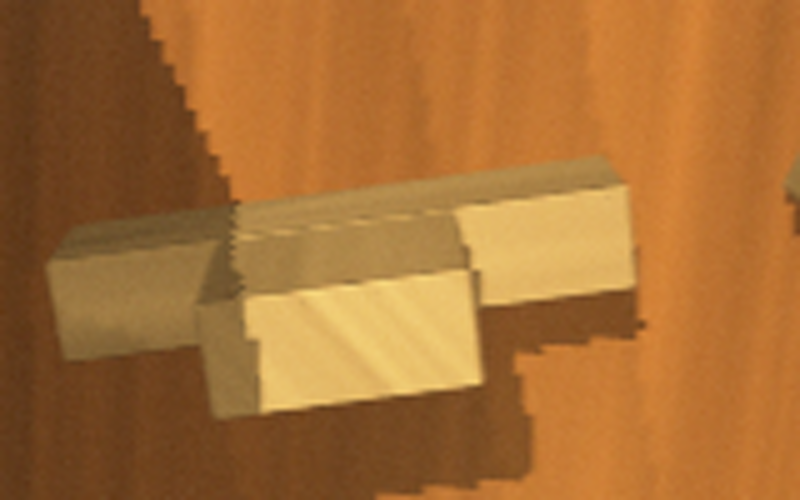

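The crop shows packer b sharply. Its tab top corners are at crop (197,303), (468,270), (482,384) and (213,418), and I'll fit its pose from these.

```bash
cat > fitp.py <<'E'
from h import *
import pickle
from scipy.optimize import least_squares
def fit(name,pts,f,ox,oy,g,free=None):
    s,c=pickle.load(open(name+".pkl","rb"))
    def r(p):
        x,y,a=p[:3];o=[]
        for X,Y,Z,u,v in pts:
            w=[x+np.cos(a)*X-np.sin(a)*Y,y+np.sin(a)*X+np.cos(a)*Y,Z]
            o+=list(proj("",w,c)-[ox+(u+.5)/f-.5,oy+(v+.5)/f-.5])
        return np.array(o)
    q=least_squares(r,g,loss="soft_l1",f_scale=1);print(q.x[:2].round(4),np.degrees(q.x[2]).round(2),r(q.x).reshape(-1,2).round(1).tolist());return q.x
K=[(1,1),(1,-1),(-1,-1),(-1,1)]
def rect(lx,ly,z,q): return [(sx*lx/2,sy*ly/2,z,*p) for (sx,sy),p in zip(K,q) if p]
E
python3 - <<'E'
from fitp import *
fit("w2",rect(.045,.02,.085,[(468,270),(482,384),(213,418),(197,303)])+rect(.11,.02,.035,[(628,185),(636,288),(65,360),(48,262)])+[(.055,.01,0,603,157),(-.055,.01,0,75,227)],5,250,160,[.42,-.22,.2])
s=get_state();print(s["tcp_pos"],s["orientation"],np.degrees(2*np.arctan2(s["orientation"][2],s["orientation"][1])))
E
```

```text
[ 0.4189 -0.2258] 11.39 [[0.6, -0.5], [0.6, 0.5], [-0.1, 0.6], [-0.8, 0.1], [0.3, -0.0], [0.6, 0.2], [-0.4, 0.6], [-0.8, -0.2], [0.4, -0.7], [-0.7, -0.7]]
[ 0.42045153 -0.22672123  0.23117456] [-1.95090934e-04  6.85746667e-01  7.27839906e-01  7.35337537e-04] 93.41125548357863
```

View pics/w2d.png

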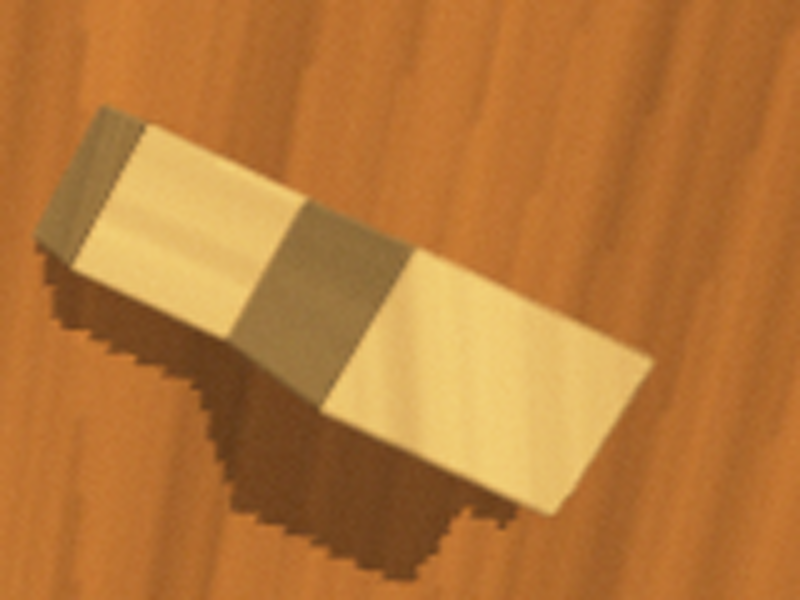

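>>> jog_arm(
  plan=[
    [0,0,0,0,0,4.1],
    [0,0,0,0,0,4.1],
    [0,0,-0.02,0,0,0],
    [0,0,-0.03,0,0,0],
    [0,0,-0.03,0,0,0],
    [0,0,-0.03,0,0,0],
    [0,0,-0.03,0,0,0],
    [0,0,-0.02,0,0,0],
    [0,0,0,0,0,0],
    [0,0,0,0,0,0],
  ],
)

```text
clock: 2.25
tcp_pos: [0.4177, -0.2308, 0.0714]
orientation: [-0.0, 0.636, 0.772, -0.0]
wrist_force: [0.1, -0.3, 0.6]
finger_gap: 0.0851
```

```bash
python3 snap.py w3
python3 - <<'E'
from h import *
s=get_state();print(np.degrees(2*np.arctan2(s["orientation"][2],s["orientation"][1])))
E
```

```text
2.25 [ 0.4177 -0.2308  0.0714] [-5.000e-04  6.360e-01  7.717e-01 -1.000e-04] [ 0.08 -0.29  0.58] 0.08514278540040493
101.02781126645488
```

View pics/w3.png

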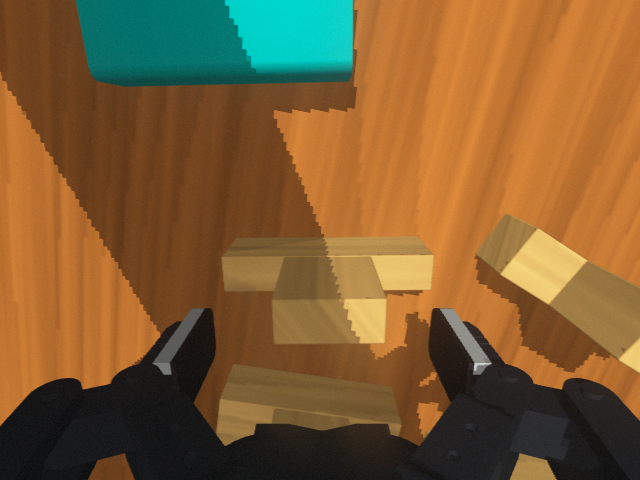

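Packer b sits between the open jaws, tab top at rows 299-344, cols 273-386. Refitting at rest.

Run:
```python
from fitp import *
im=cv2.imread("pics/w3.png")[:,:,::-1]
crop("",im,210,225,440,355,3.4,"w3c.png")
fit("w3",rect(.045,.02,.085,[(385,299),(386,343),(273,344),(273,300)])+rect(.11,.02,.035,[(432,255),(432,290),(224,289),(222,255)]),1,0,0,[.42,-.22,.2])
```

```text
[ 0.4197 -0.2255] 11.18 [[3.4, -0.6], [-0.2, 0.8], [0.3, -0.1], [-1.8, -1.4], [3.1, -0.1], [-0.3, 0.5], [-0.1, 1.8], [-1.3, 0.1]]
```

View pics/w3c.png

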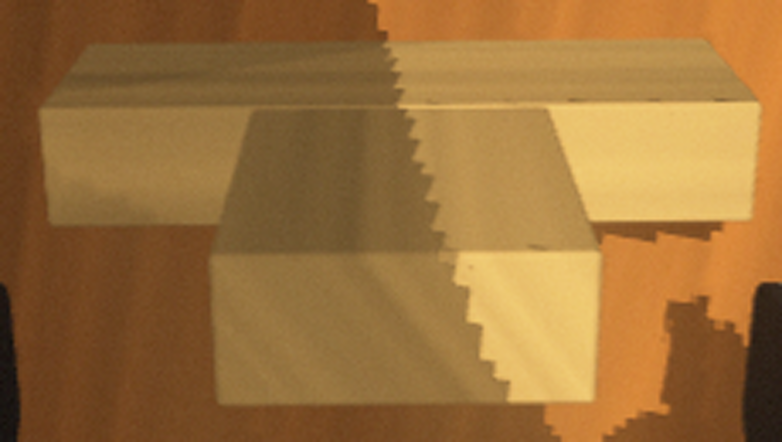

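Run:
```python
from fitp import *
p=fit("w3",rect(.045,.02,.085,[(601,251),(596,403),(217,403),(210,253)])+rect(.11,.02,.035,[(759,101),(751,219),(49,224),(40,108)])+[(.055,.01,0,708,40),(-.055,.01,0,88,45)],3.4,210,225,[.42,-.22,.2])
s=get_state();t=s["tcp_pos"];a=p[2];d=t[:2]-p[:2];print(d, "in packer frame",np.array([[np.cos(a),np.sin(a)],[-np.sin(a),np.cos(a)]])@d)
```

```text
[ 0.4194 -0.2256] 11.58 [[1.1, -0.3], [0.4, 0.4], [-0.5, 1.2], [-1.0, -0.0], [1.6, -0.1], [0.9, 0.9], [-0.4, 1.0], [-1.2, -0.5], [-0.2, -1.4], [-0.1, -1.4]]
[-0.00098869 -0.00569274] in packer frame [-0.00211085 -0.00537858]
```

>>> jog_arm(
  plan=[
    [0.001,0.0025,0,0,0,0.5],
    [0.001,0.0025,0,0,0,0],
    [0,0,-0.012,0,0,0],
    [0,0,-0.01,0,0,0],
    [0,0,0,0,0,0],
    [0,0,0,0,0,0],
    [0,0,0,0,0,0],
    [0,0,0,0,0,0],
    [0,0,0,0,0,0],
    [0,0,0,0,0,0],
  ],
)

```text
clock: 3.3
tcp_pos: [0.4203, -0.2257, 0.0495]
orientation: [0.0, 0.632, 0.775, 0.0]
wrist_force: [-0.4, 0.3, 0.5]
finger_gap: 0.0854
```

>>> jog_arm(
  plan=[
    [0,0,0,0,0,0],
    [0,0,0,0,0,0],
    [0,0,0,0,0,0],
    [0,0,0,0,0,0],
    [0,0,0,0,0,0],
    [0,0,0,0,0,0],
    [0,0,0,0,0,0],
    [0,0,0,0,0,0],
    [0,0,0,0,0,0],
    [0,0,0,0,0,0],
  ],
  hand=0,
  force=30,
)

```text
clock: 4.3
tcp_pos: [0.4204, -0.2257, 0.0495]
orientation: [0.0, 0.632, 0.775, 0.0]
wrist_force: [0.4, 0.4, 2.6]
finger_gap: 0.0449
```

```bash
python3 snap.py w4
```

```text
4.3 [ 0.4204 -0.2257  0.0495] [3.000e-04 6.322e-01 7.748e-01 1.000e-04] [0.41 0.4  2.59] 0.0448830241834758
```

View pics/w4.png

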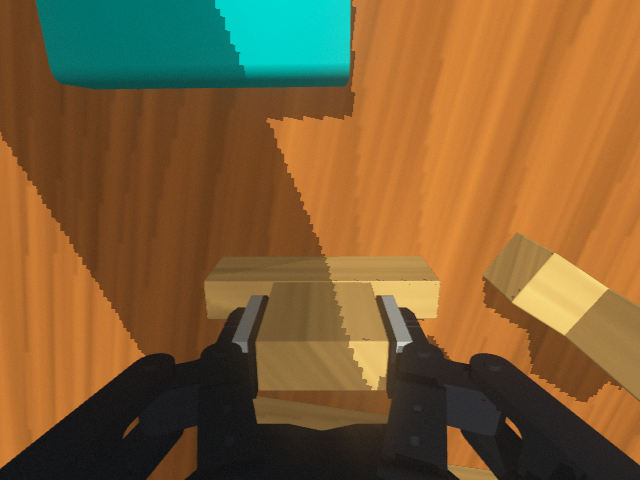

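>>> jog_arm(
  plan=[
    [0,0,0.02,0,0,0],
    [0,0,0.04,0,0,0],
    [0,0,0.04,0,0,0],
    [0.01,0.02,0.03,0,0,-2],
    [0.02,0.045,0,0,0,-2],
    [0.022,0.045,0,0,0,-2],
    [0.022,0.045,0,0,0,-2],
    [0.022,0.045,0,0,0,-2],
    [0.02,0.04,0,0,0,0],
    [0.01,0.024,0,0,0,0],
  ],
)

```text
clock: 5.35
tcp_pos: [0.5466, 0.0412, 0.1786]
orientation: [-0.0, 0.696, 0.718, -0.0]
wrist_force: [0.3, -1.2, -1.2]
finger_gap: 0.0448
```

>>> jog_arm(
  plan=[
    [0,0,0,0,0,0],
    [0,0,0,0,0,0],
    [0,0,0,0,0,0],
    [0,0,0,0,0,0],
    [0,0,0,0,0,0],
    [0,0,0,0,0,0],
    [0,0,0,0,0,0],
    [0,0,0,0,0,0],
    [0,0,0,0,0,0],
    [0,0,0,0,0,0],
  ],
)

```text
clock: 6.35
tcp_pos: [0.546, 0.0382, 0.1793]
orientation: [0.0, 0.697, 0.717, 0.0]
wrist_force: [-0.1, -0.7, -0.2]
finger_gap: 0.0442
```

```bash
python3 snap.py w5
```

```text
6.35 [0.546  0.0382 0.1793] [1.000e-04 6.973e-01 7.168e-01 0.000e+00] [-0.14 -0.72 -0.16] 0.04415753897682626
```

View pics/w5.png

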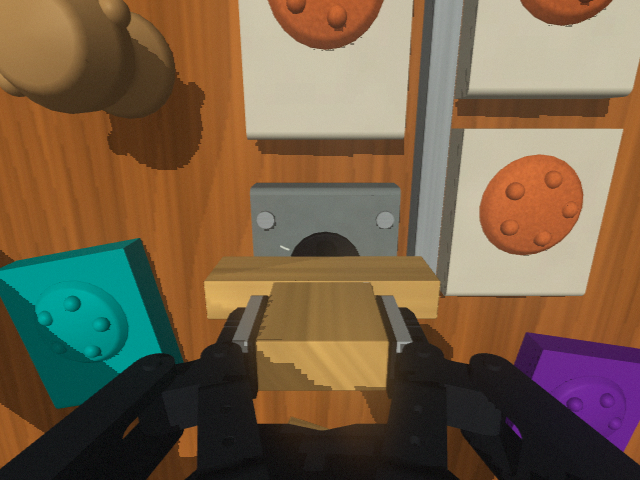

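Run:
```python
from fitp import *
im=cv2.imread("pics/w5.png")[:,:,::-1]
crop("",im,235,125,425,260,4.2,"w5c.png")
s,c=pickle.load(open("w5.pkl","rb"));T=c["world_to_cam"];print("cam",-T[:3,:3].T@T[:3,3])
C=[.5453,.0679,.0267];R=np.array([[np.cos(C[2]),-np.sin(C[2])],[np.sin(C[2]),np.cos(C[2])]])
for X,Y,Z in [(-.06,0,.024),(.06,0,.024),(-.06,-.006,.03),(.06,-.006,.03),(-.06,.037,.024),(.06,.037,.024),(-.06,.043,.03),(.06,.043,.03),(-.06,0,0),(.06,0,0),(-.06,.037,0),(.06,.037,0)]:
    w=np.r_[C[:2]+R@[X,Y],Z];p=proj("",w,c);print((X,Y,Z),p.round(1),"crop",((p-[235,125]+.5)*4.2-.5).round(0))
```

```text
cam [0.54339877 0.11643823 0.32179636]
(-0.06, 0, 0.024) [248.3 188.1] crop [ 57. 267.]
(0.06, 0, 0.024) [396.8 188.5] crop [681. 268.]
(-0.06, -0.006, 0.03) [247.3 196.9] crop [ 53. 303.]
(0.06, -0.006, 0.03) [397.8 197.2] crop [685. 305.]
(-0.06, 0.037, 0.024) [245.5 140.7] crop [46. 68.]
(0.06, 0.037, 0.024) [399.8 141.1] crop [694.  69.]
(-0.06, 0.043, 0.03) [243.5 132.8] crop [37. 34.]
(0.06, 0.043, 0.03) [401.9 133.2] crop [703.  36.]
(-0.06, 0, 0) [253.5 183.7] crop [ 79. 248.]
(0.06, 0, 0) [391.4 184. ] crop [659. 249.]
(-0.06, 0.037, 0) [251.2 139.6] crop [69. 63.]
(0.06, 0.037, 0) [394.  139.9] crop [670.  64.]
```

View pics/w5c.png

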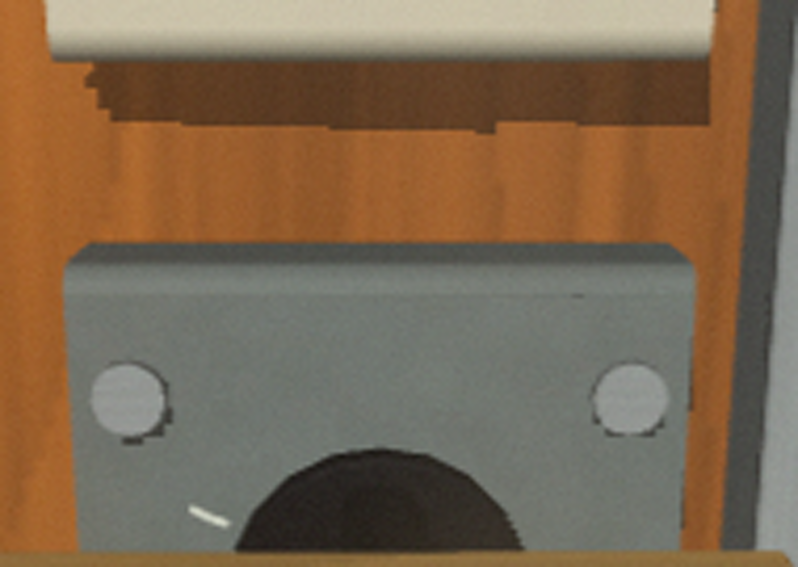

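The crop shows the gap between the mould edge (crop row ~59) and the block's inner face foot (row 243). The gap is clear, so I'll fit the cradle in the wrist-camera frame.

Run:
```python
from fitp import *
p=fit("w5",[(-.06,0,0,92,243),(.06,0,0,669,243),(-.06,0,.024,64,268),(.06,0,.024,695,266),(-.06,-.006,.03,65,296),(.06,-.006,.03,694,295),(-.06,.037,.024,50,61),(.06,.037,.024,712,58)],4.2,235,125,[.5453,.0679,.027])
s=get_state();a=p[2];R=np.array([[np.cos(a),-np.sin(a)],[np.sin(a),np.cos(a)]])
print("tool yaw",np.degrees(2*np.arctan2(s["orientation"][2],s["orientation"][1])))
print("TCP in cradle",R.T@(s["tcp_pos"][:2]-p[:2]),"dial",p[:2]+R@[0,-.065])
for y in(.0255,.025,.0105):
  print(y,p[:2]+R@[0,y])
# in-hand packer relative: check corners
im=cv2.imread("pics/w5.png")[:,:,::-1]
crop("",im,195,245,445,395,3.2,"w5d.png")
```

```text
[0.5474 0.0692] 1.77 [[-0.7, 0.0], [0.1, -0.2], [0.9, -1.5], [-0.6, -1.3], [-0.2, 0.5], [0.7, 0.5], [1.4, 0.2], [-1.7, 0.6]]
tool yaw 91.58439705840381
TCP in cradle [-0.00226212 -0.0309149 ] dial [0.54937461 0.00424104]
0.0255 [0.54657959 0.09469787]
0.025 [0.54659503 0.09419811]
0.0105 [0.54704285 0.07970503]
```

View pics/w5d.png

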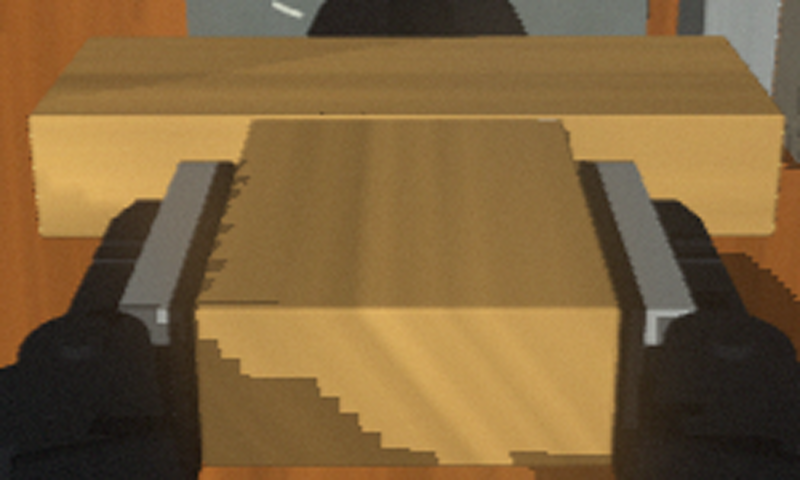

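Run:
```python
from fitp import *
z=.1298
p=fit("w5",rect(.045,.02,.085+z,[(620,307),(613,465),(200,467),(196,307)])+rect(.11,.02,.035+z,[(784,116),(776,235),(40,235),(28,116)])+[(.055,.01,z,725,38),(-.055,.01,z,97,38)],3.2,195,245,[.547,.04,.027])
s=get_state();print(s["tcp_pos"][:2]-p[:2])
```

```text
[0.5457 0.0384] 1.68 [[1.4, 0.1], [0.4, 1.0], [0.1, 0.4], [-1.9, 0.1], [1.7, -0.6], [0.2, 0.9], [-0.6, 1.0], [-0.9, -0.5], [0.6, -1.6], [-2.9, -1.6]]
[ 0.00039525 -0.00012396]
```

>>> jog_arm(
  plan=[
    [0.001,0.012,0,0,0,0.1],
    [0,0.022,0,0,0,0],
    [0,0.015,0,0,0,0],
    [0,0.007,0,0,0,0],
    [0,0,-0.02,0,0,0],
    [0,0,-0.03,0,0,0],
    [0,0,-0.025,0,0,0],
    [0,0,-0.01,0,0,0],
    [0,0,0,0,0,0],
    [0,0,0,0,0,0],
  ],
)

```text
clock: 7.4
tcp_pos: [0.5477, 0.0943, 0.0952]
orientation: [0.0, 0.697, 0.717, 0.0]
wrist_force: [0.6, -0.4, -0.5]
finger_gap: 0.0449
```

```bash
python3 snap.py w6
python3 - <<'E'
from h import *
cv2.imwrite("pics/s6.png",read_camera("side")[170:400,200:460,::-1].repeat(3,0).repeat(3,1)[:600,:780])
E
```

```text
7.4 [0.5477 0.0943 0.0952] [4.000e-04 6.966e-01 7.174e-01 4.000e-04] [ 0.57 -0.44 -0.47] 0.044877304784690875
```

View pics/w6.png

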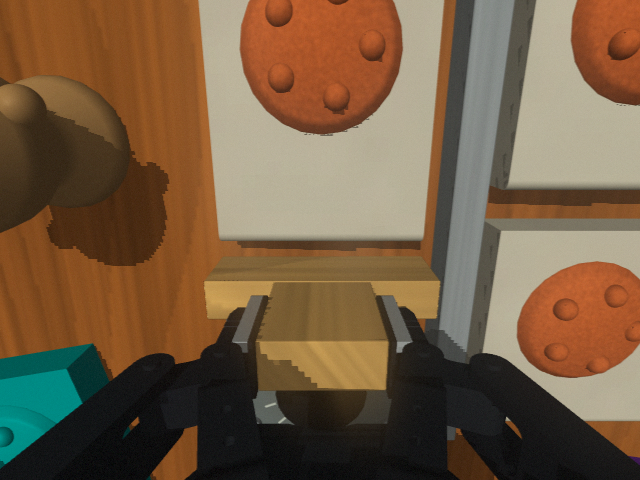

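View pics/s6.png

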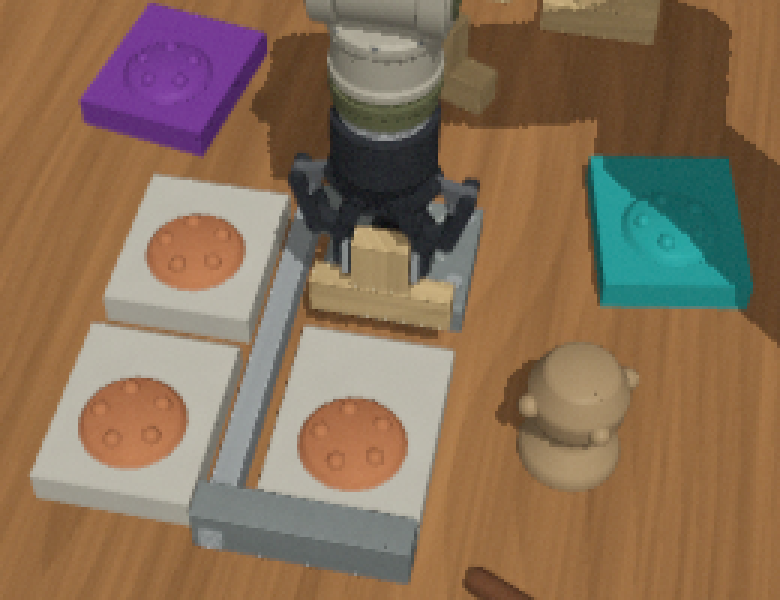

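Run:
```python
from fitp import *
s,c=pickle.load(open("w6.pkl","rb"))
im=cv2.imread("pics/w6.png")
g=im[:,:,0].astype(int)
for u in(250,321,400): print(u,g[232:262,u].tolist())
for v in(240,241,242):
  print(v,[ray("",(u,v),.024,c).round(4).tolist() for u in(219,321,424)])
print([ray("",(u,257),.0457,c).round(4).tolist() for u in(224,321,420)])
```

```text
250 [152, 153, 145, 140, 129, 121, 113, 102, 79, 39, 38, 39, 36, 39, 38, 39, 48, 48, 50, 50, 50, 47, 50, 44, 55, 57, 58, 60, 58, 57]
321 [152, 153, 143, 140, 133, 122, 112, 99, 79, 40, 39, 40, 39, 41, 37, 41, 35, 42, 49, 45, 48, 46, 43, 48, 49, 55, 58, 57, 57, 62]
400 [154, 153, 149, 140, 135, 128, 115, 97, 79, 38, 29, 33, 31, 34, 30, 31, 34, 44, 39, 39, 36, 43, 42, 41, 53, 58, 54, 54, 53, 57]
240 [[0.4848, 0.1044, 0.024], [0.5464, 0.1063, 0.024], [0.6087, 0.1082, 0.024]]
241 [[0.4847, 0.1038, 0.024], [0.5464, 0.1057, 0.024], [0.6088, 0.1076, 0.024]]
242 [[0.4847, 0.1031, 0.024], [0.5465, 0.105, 0.024], [0.6089, 0.1069, 0.024]]
[[0.4931, 0.1016, 0.0457], [0.5466, 0.1032, 0.0457], [0.6011, 0.1049, 0.0457]]
```

>>> jog_arm(
  plan=[
    [0,0,-0.008,0,0,0],
    [0,0,-0.008,0,0,0],
    [0,0,-0.008,0,0,0],
    [0,0,-0.008,0,0,0],
    [0,0,-0.005,0,0,0],
    [0,0,-0.004,0,0,0],
    [0,0,-0.003,0,0,0],
    [0,0,0,0,0,0],
    [0,0,0,0,0,0],
    [0,0,0,0,0,0],
  ],
)

```text
clock: 8.5
tcp_pos: [0.5473, 0.0942, 0.0506]
orientation: [0.0, 0.697, 0.717, 0.0]
wrist_force: [0.3, -0.0, -0.5]
finger_gap: 0.0448
```

>>> jog_arm(
  plan=[
    [0,0.0005,-0.0005,0,0,0],
    [0,0.0005,0,0,0,0],
    [0,0.0005,0,0,0,0],
    [0,0,0,0,0,0],
    [0,0,0,0,0,0],
    [0,0,0,0,0,0],
    [0,0,0,0,0,0],
    [0,0,0,0,0,0],
    [0,0,0,0,0,0],
    [0,0,0,0,0,0],
  ],
)

```text
clock: 9.5
tcp_pos: [0.5471, 0.0956, 0.0498]
orientation: [0.0, 0.697, 0.717, 0.0]
wrist_force: [1.1, 0.6, -1.2]
finger_gap: 0.0449
```

>>> jog_arm(
  plan=[
    [0,0.0005,-0.0005,0,0,0],
    [0,0.0005,0,0,0,0],
    [0,0,0,0,0,0],
    [0,0,0,0,0,0],
    [0,0,0,0,0,0],
    [0,0,0,0,0,0],
    [0,0,0,0,0,0],
    [0,0,0,0,0,0],
    [0,0,0,0,0,0],
    [0,0,0,0,0,0],
  ],
)

```text
clock: 10.5
tcp_pos: [0.5472, 0.0964, 0.0495]
orientation: [0.0, 0.697, 0.717, -0.0]
wrist_force: [-1.6, -4.7, 3.0]
finger_gap: 0.0448
```

>>> jog_arm(
  plan=[
    [0,-0.0005,0,0,0,0],
    [0,0,0,0,0,0],
    [0,0,0,0,0,0],
    [0,0,0,0,0,0],
    [0,0,0,0,0,0],
    [0,0,0,0,0,0],
    [0,0,0,0,0,0],
    [0,0,0,0,0,0],
    [0,0,0,0,0,0],
    [0,0,0,0,0,0],
  ],
  hand=0.85,
)

```text
clock: 11.5
tcp_pos: [0.5471, 0.0962, 0.0493]
orientation: [0.0, 0.697, 0.717, 0.0]
wrist_force: [-1.1, -0.2, 0.3]
finger_gap: 0.0725
```

>>> jog_arm(
  plan=[
    [0,0,0.015,0,0,0],
    [0,0,0.035,0,0,0],
    [0,0,0.045,0,0,0],
    [0,0,0.035,0,0,0],
    [0,-0.015,0.015,0,0,0],
    [0,-0.025,0,0,0,0],
    [0,-0.015,0,0,0,0],
    [0,0,0,0,0,0],
    [0,0,0,0,0,0],
    [0,0,0,0,0,0],
  ],
)

```text
clock: 12.5
tcp_pos: [0.5466, 0.0417, 0.1937]
orientation: [-0.001, 0.697, 0.717, -0.0]
wrist_force: [-1.0, -0.3, 0.4]
finger_gap: 0.0724
```

```bash
python3 snap.py w7
```

```text
12.5 [0.5466 0.0417 0.1937] [-6.000e-04  6.966e-01  7.175e-01 -3.000e-04] [-1.04 -0.25  0.37] 0.07240057730956097
```

View pics/w7.png

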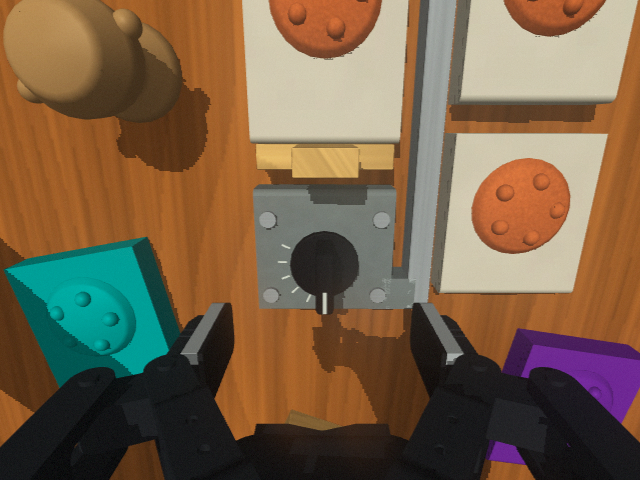

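>>> jog_arm(
  plan=[
    [0.002,-0.02,0,0,0,-0.6],
    [0.002,-0.04,0,0,0,-0.6],
    [0.003,-0.045,0,0,0,0],
    [0.003,-0.045,0,0,0,0],
    [0.003,-0.045,0,0,0,0],
    [0.003,-0.045,0,0,0,0],
    [0.003,-0.045,0,0,0,0],
    [0.003,-0.045,0,0,0,0],
    [0.001,-0.04,0,0,0,0],
    [0.001,-0.021,0,0,0,0],
  ],
)

```text
clock: 13.55
tcp_pos: [0.571, -0.3526, 0.1934]
orientation: [-0.0, 0.705, 0.709, -0.0]
wrist_force: [0.1, -0.7, -0.2]
finger_gap: 0.0727
```

>>> jog_arm(
  plan=[
    [0,0,-0.02,0,0,0],
    [0,0,-0.03,0,0,0],
    [0,0,-0.03,0,0,0],
    [0,0,-0.02,0,0,0],
    [0,0,-0.01,0,0,0],
    [0,0,0,0,0,0],
    [0,0,0,0,0,0],
    [0,0,0,0,0,0],
    [0,0,0,0,0,0],
    [0,0,0,0,0,0],
  ],
)

```text
clock: 14.55
tcp_pos: [0.5715, -0.3502, 0.0854]
orientation: [0.001, 0.704, 0.71, 0.0]
wrist_force: [-0.5, -0.2, 0.4]
finger_gap: 0.0726
```

```bash
python3 snap.py w8;python3 - <<'E'
from h import *
im=cv2.imread("pics/w8.png")[:,:,::-1]
crop("",im,210,220,450,380,3.3,"w8c.png")
E
```

```text
14.55 [ 0.5715 -0.3502  0.0854] [9.000e-04 7.041e-01 7.101e-01 1.000e-04] [-0.54 -0.18  0.44] 0.07262636594556136
```

View pics/w8.png

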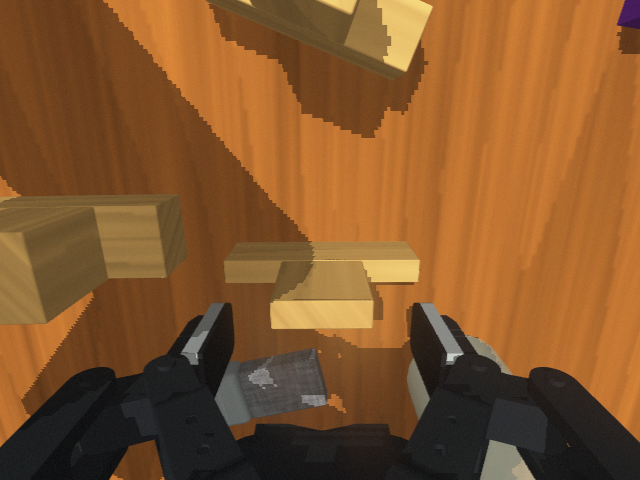

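View pics/w8c.png

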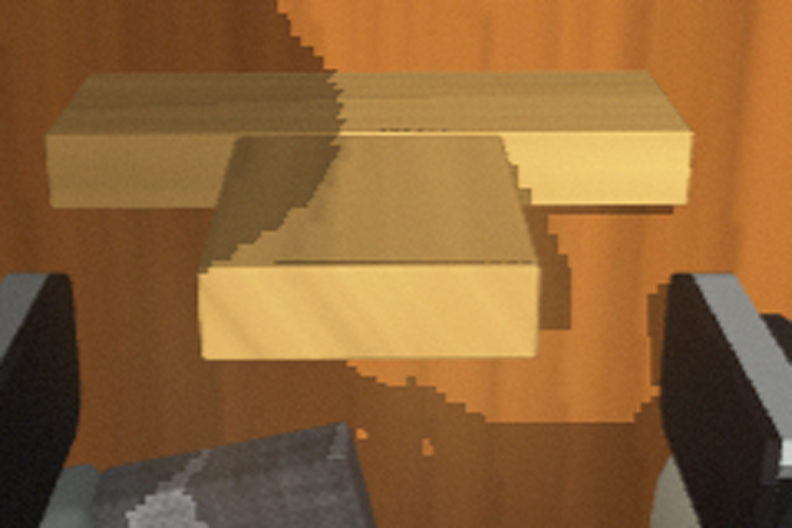

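Packer a (thin, tab top at crop (199-540, 265-358)) lies between the jaws, with the brush and bottle behind it. Fitting it.

Run:
```python
from fitp import *
p=fit("w8",rect(.045,.014,.085,[(540,265),(537,356),(203,358),(199,265)])+rect(.11,.014,.035,[(692,132),(688,205),(52,207),(46,134)])+[(.055,.007,0,648,71),(-.055,.007,0,92,73)],3.3,210,220,[.57,-.35,.0])
s=get_state();print(s["tcp_pos"][:2]-p[:2],np.degrees(2*np.arctan2(s["orientation"][2],s["orientation"][1])))
```

```text
[ 0.5711 -0.35  ] 0.71 [[1.2, -0.1], [0.8, 1.3], [-0.8, 1.0], [-1.0, 0.2], [1.3, -0.6], [0.6, 0.5], [-0.8, 0.4], [-1.0, -0.6], [0.8, -0.9], [-1.1, -1.0]]
[ 0.00033559 -0.00012767] 90.47890588600885
```

>>> jog_arm(
  plan=[
    [0,0,-0.012,0,0,0.2],
    [0,0,-0.012,0,0,0],
    [0,0,-0.008,0,0,0],
    [0,0,-0.004,0,0,0],
    [0,0,0,0,0,0],
    [0,0,0,0,0,0],
    [0,0,0,0,0,0],
    [0,0,0,0,0,0],
    [0,0,0,0,0,0],
    [0,0,0,0,0,0],
  ],
)

```text
clock: 15.6
tcp_pos: [0.5712, -0.3499, 0.0486]
orientation: [0.0, 0.703, 0.711, 0.0]
wrist_force: [-0.8, 0.6, 0.3]
finger_gap: 0.0725
```

>>> jog_arm(
  plan=[
    [0,0,0,0,0,0],
    [0,0,0,0,0,0],
    [0,0,0,0,0,0],
    [0,0,0,0,0,0],
    [0,0,0,0,0,0],
    [0,0,0,0,0,0],
    [0,0,0,0,0,0],
    [0,0,0,0,0,0],
    [0,0,0,0,0,0],
    [0,0,0,0,0,0],
  ],
  hand=0,
  force=30,
)

```text
clock: 16.6
tcp_pos: [0.5711, -0.3499, 0.0485]
orientation: [0.0, 0.703, 0.711, 0.0]
wrist_force: [-0.0, -0.2, 2.3]
finger_gap: 0.0443
```

>>> jog_arm(
  plan=[
    [0,0,0.02,0,0,0],
    [0,0,0.045,0,0,0],
    [0,0.005,0.045,0,0,0],
    [0,0.02,0.04,0,0,0],
    [-0.004,0.045,0,0,0,0],
    [-0.004,0.048,0,0,0,0.5],
    [-0.004,0.048,0,0,0,0.5],
    [-0.004,0.048,0,0,0,0],
    [-0.004,0.048,0,0,0,0],
    [-0.004,0.045,0,0,0,0],
  ],
)

```text
clock: 17.6
tcp_pos: [0.5461, -0.0407, 0.1979]
orientation: [-0.0, 0.697, 0.717, -0.0]
wrist_force: [0.1, 0.5, 0.2]
finger_gap: 0.0446
```

>>> jog_arm(
  plan=[
    [0,0.045,0,0,0,0],
    [0,0.025,0,0,0,0],
    [0,0.008,0,0,0,0],
    [0,0,0,0,0,0],
    [0,0,0,0,0,0],
    [0,0,0,0,0,0],
    [0,0,0,0,0,0],
    [0,0,0,0,0,0],
    [0,0,0,0,0,0],
    [0,0,0,0,0,0],
  ],
)

```text
clock: 18.6
tcp_pos: [0.5471, 0.0349, 0.1983]
orientation: [0.0, 0.697, 0.717, 0.0]
wrist_force: [0.0, 0.4, -0.5]
finger_gap: 0.0445
```

```bash
python3 snap.py w9;python3 - <<'E'
from h import *
im=cv2.imread("pics/w9.png")[:,:,::-1]
crop("",im,205,110,445,280,3.3,"w9c.png")
E
```

```text
18.6 [0.5471 0.0349 0.1983] [0.     0.6969 0.7172 0.    ] [ 0.04  0.37 -0.53] 0.04449534156515929
```

View pics/w9.png

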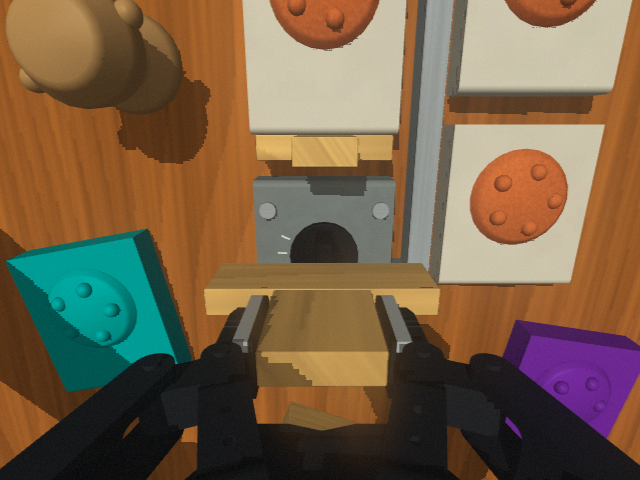

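View pics/w9c.png

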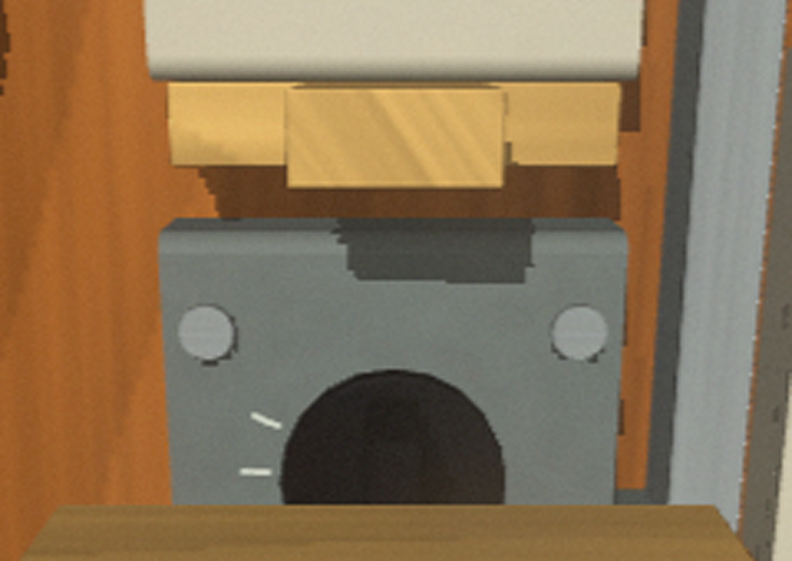

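Run:
```python
from fitp import *
b=fit("w9",rect(.045,.02,.085,[(504,87),(503,187),(290,188),(288,88)])+rect(.11,.02,.035,[None,(616,164),(175,165),None]),3.3,205,110,[.547,.096,.03])
c=fit("w9",[(-.06,0,0,179,219),(.06,0,0,611,219),(-.06,0,.024,160,234),(.06,0,.024,627,235)],3.3,205,110,[.547,.069,.03])
z=.1498
im=cv2.imread("pics/w9.png")[:,:,::-1]
crop("",im,195,255,445,395,3.2,"w9d.png")
```

```text
[0.5468 0.0964] 1.91 [[1.2, -0.2], [0.7, 0.0], [-0.7, -0.1], [-0.9, -0.3], [0.9, 0.3], [-1.2, 0.5]]
[0.5477 0.0684] 1.66 [[-0.3, 0.4], [-0.2, 0.6], [0.8, -0.4], [-0.1, -0.6]]
```

View pics/w9d.png

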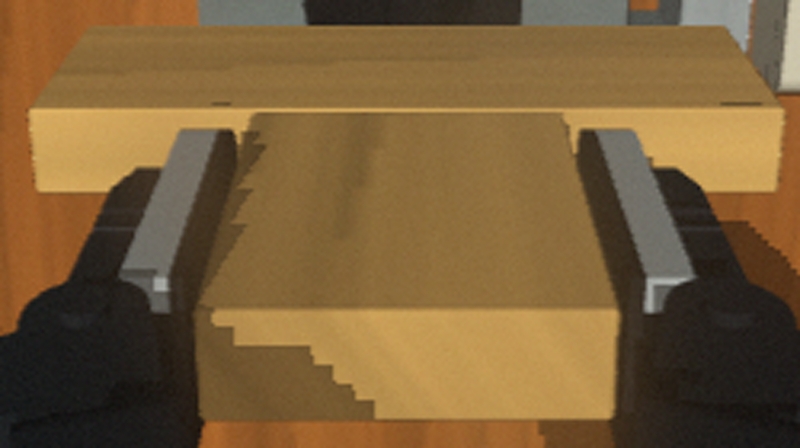

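>>> jog_arm(
  plan=[
    [0,0.012,0,0,0,0],
    [0,0.02,0,0,0,0],
    [0,0.01,0,0,0,0],
    [0,0,0,0,0,0],
    [0,0,0,0,0,0],
    [0,0,-0.015,0,0,0],
    [0,0,-0.02,0,0,0],
    [0,0,-0.01,0,0,0],
    [0,0,0,0,0,0],
    [0,0,0,0,0,0],
  ],
)

```text
clock: 19.65
tcp_pos: [0.5472, 0.0769, 0.1536]
orientation: [0.0, 0.697, 0.717, -0.0]
wrist_force: [0.4, 0.2, -1.1]
finger_gap: 0.0449
```

```bash
python3 snap.py w10
```

```text
19.65 [0.5472 0.0769 0.1536] [ 1.000e-04  6.968e-01  7.172e-01 -0.000e+00] [ 0.38  0.21 -1.1 ] 0.04486309797711185
```

View pics/w10.png

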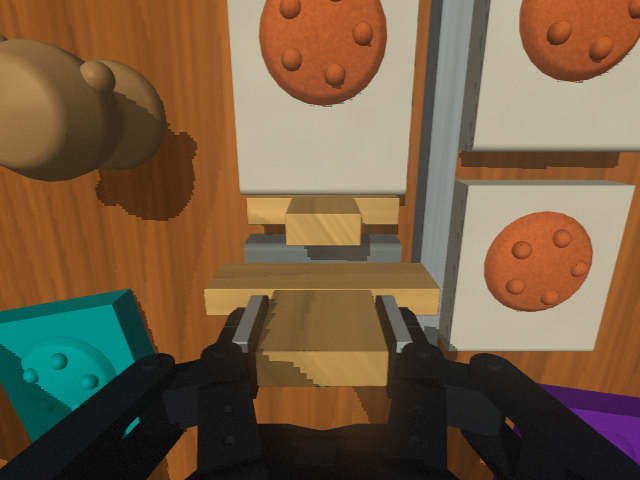

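>>> jog_arm(
  plan=[
    [0,0,-0.008,0,0,0],
    [0,0,-0.01,0,0,0],
    [0,0,-0.01,0,0,0],
    [0,0,-0.01,0,0,0],
    [0,0,-0.01,0,0,0],
    [0,0,-0.01,0,0,0],
    [0,0,-0.006,0,0,0],
    [0,0,0,0,0,0],
    [0,0,0,0,0,0],
    [0,0,0,0,0,0],
  ],
)

```text
clock: 20.7
tcp_pos: [0.5475, 0.0772, 0.0898]
orientation: [0.0, 0.697, 0.717, 0.0]
wrist_force: [-0.1, 0.4, -1.0]
finger_gap: 0.0445
```

```bash
python3 snap.py w11
python3 - <<'E'
from h import *
im=cv2.imread("pics/w11.png")[:,:,::-1]
crop("",im,195,200,445,380,3.2,"w11c.png")
E
```

```text
20.7 [0.5475 0.0772 0.0898] [4.000e-04 6.967e-01 7.174e-01 4.000e-04] [-0.05  0.4  -0.98] 0.04448555587297313
```

View pics/w11c.png

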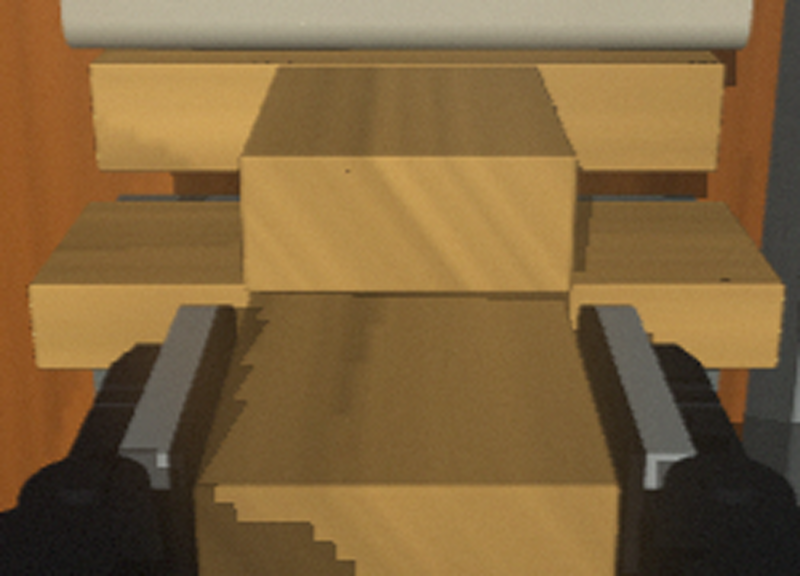

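>>> jog_arm(
  plan=[
    [0,0,-0.003,0,0,0],
    [0,0,-0.003,0,0,0],
    [0,0,-0.002,0,0,0],
    [0,0,-0.002,0,0,0],
    [0,0,-0.002,0,0,0],
    [0,0,-0.002,0,0,0],
    [0,0,-0.002,0,0,0],
    [0,0,0,0,0,0],
    [0,0,0,0,0,0],
    [0,0,0,0,0,0],
  ],
)

```text
clock: 21.75
tcp_pos: [0.5467, 0.0772, 0.0732]
orientation: [-0.0, 0.697, 0.717, -0.0]
wrist_force: [0.7, 0.3, -0.7]
finger_gap: 0.0445
```

No contact, so I'll continue.

>>> jog_arm(
  plan=[
    [0,0,-0.003,0,0,0],
    [0,0,-0.003,0,0,0],
    [0,0,-0.003,0,0,0],
    [0,0,-0.003,0,0,0],
    [0,0,-0.003,0,0,0],
    [0,0,-0.003,0,0,0],
    [0,0,-0.003,0,0,0],
    [0,0,-0.002,0,0,0],
    [0,0,0,0,0,0],
    [0,0,0,0,0,0],
  ],
)

```text
clock: 22.75
tcp_pos: [0.5471, 0.0771, 0.0506]
orientation: [0.0, 0.697, 0.717, 0.0]
wrist_force: [-2.1, -0.9, 5.6]
finger_gap: 0.0442
```

```bash
python3 snap.py w12
python3 - <<'E'
from h import *
cv2.imwrite("pics/s12.png",cv2.resize(read_camera("side")[200:330,230:430,::-1],None,fx=4,fy=4,interpolation=2))
s=get_state();print(s["clock"],s["tcp_pos"],s["wrist_force"],s["ft_torque"])
im=cv2.imread("pics/w12.png")[:,:,::-1]
crop("",im,195,200,445,400,3,"w12c.png")
E
```

```text
22.75 [0.5471 0.0771 0.0506] [2.000e-04 6.967e-01 7.174e-01 1.000e-04] [-2.08 -0.91  5.58] 0.04418025880191442
22.85 [0.54713273 0.07710701 0.05064084] [-2.39810958  0.22718872  6.15539733] [-0.05328772  0.3453911   0.07151091]
```

View pics/w12c.png

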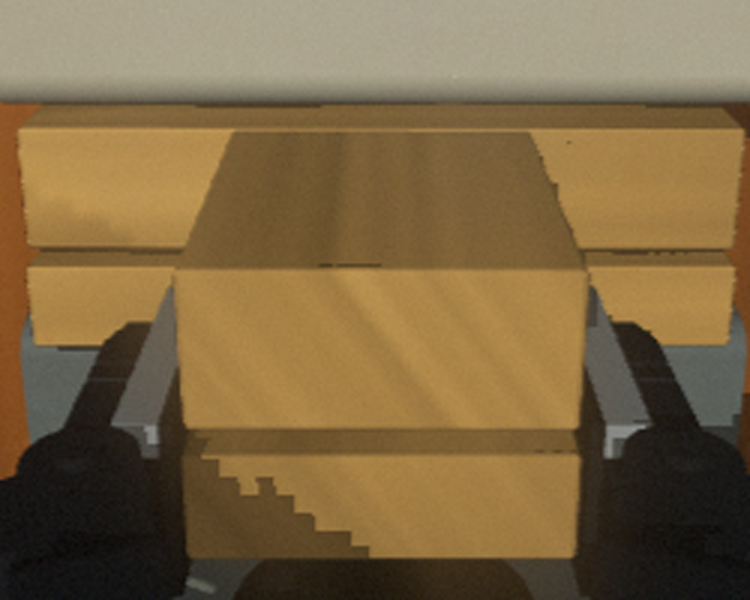

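View pics/s12.png

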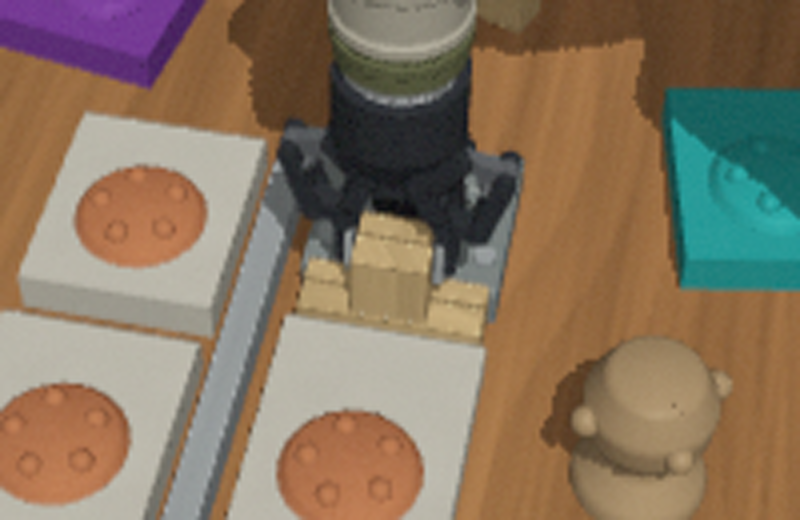

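>>> jog_arm(
  plan=[
    [0,0,0,0,0,0],
    [0,0,0,0,0,0],
    [0,0,0,0,0,0],
    [0,0,0,0,0,0],
    [0,0,0,0,0,0],
    [0,0,0,0,0,0],
    [0,0,0,0,0,0],
    [0,0,0,0,0,0],
    [0,0,0,0,0,0],
    [0,0,0,0,0,0],
  ],
  hand=0.85,
)

```text
clock: 23.85
tcp_pos: [0.547, 0.0772, 0.0503]
orientation: [0.0, 0.697, 0.717, 0.0]
wrist_force: [-1.0, -0.3, 0.6]
finger_gap: 0.0725
```

>>> jog_arm(
  plan=[
    [0,0,0.015,0,0,0],
    [0,0,0.035,0,0,0],
    [0,0,0.045,0,0,0],
    [0,0,0.035,0,0,0],
    [0,-0.015,0.01,0,0,0],
    [0,-0.025,0,0,0,0],
    [0,-0.025,0,0,0,0],
    [0,-0.008,0,0,0,0],
    [0,0,0,0,0,0],
    [0,0,0,0,0,0],
  ],
)

```text
clock: 24.85
tcp_pos: [0.5467, 0.0044, 0.1898]
orientation: [-0.001, 0.697, 0.717, -0.0]
wrist_force: [0.4, -0.3, 1.1]
finger_gap: 0.0729
```

```bash
python3 snap.py w13
python3 - <<'E'
from h import *
im=cv2.imread("pics/w13.png")[:,:,::-1]
crop("",im,225,60,415,260,3,"w13c.png")
E
```

```text
24.85 [0.5467 0.0044 0.1898] [-5.000e-04  6.968e-01  7.172e-01 -1.000e-04] [ 0.37 -0.27  1.07] 0.07285141920341244
```

View pics/w13.png

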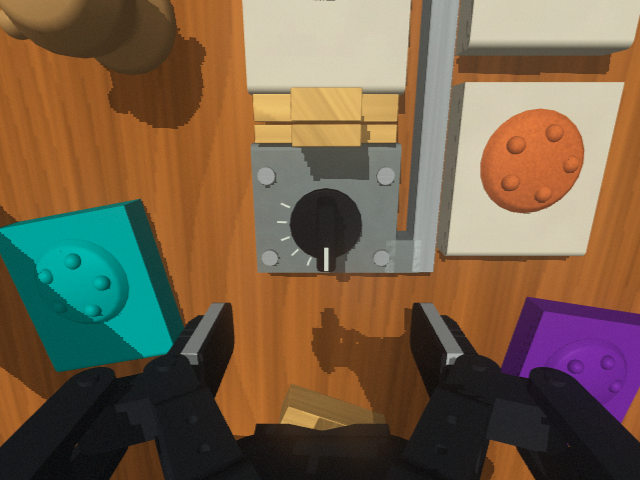

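View pics/w13c.png

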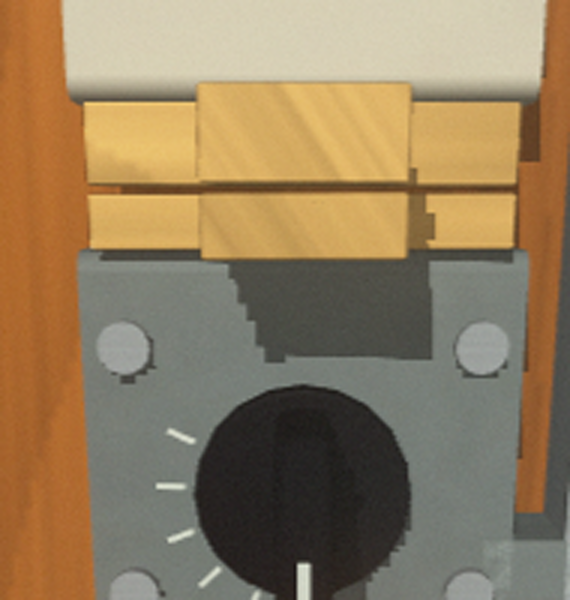

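Both packers are down side by side between mould and block, at rows ~87-146 and centred. Next I'll check a's height by fit and measure the dial bar.

Run:
```python
from fitp import *
s,c=pickle.load(open("w13.pkl","rb"))
for dz in(0,.003,.006):
  print(dz);fit("w13",rect(.045,.014,.085+dz,[(408,192),(407,257),(202,259),(200,192)])+rect(.11,.014,.035+dz,[(516,194),(514,248),(91,249),(88,195)]),3,225,60,[.547,.077,.03])
fit("w13",rect(.045,.020,.085,[(411,83),(411,182),(199,183),(198,83)])+rect(.11,.02,.035,[(521,101),(517,183),(88,185),(84,102)]),3,225,60,[.547,.096,.03])
im=cv2.imread("pics/w13.png")[:,:,::-1]
crop("",im,280,180,370,280,6,"w13d.png")
C=[.5474,.0692,.030]
R=np.array([[np.cos(C[2]),-np.sin(C[2])],[np.sin(C[2]),np.cos(C[2])]])
for X in(-.007,.007):
  for Y in(-.09,-.04):
    p=proj("",np.r_[C[:2]+R@[X,Y],.08],c);print(X,Y,(p-[280,180]+.5)*6-.5)
print(np.degrees(2*np.arctan2(s["orientation"][2],s["orientation"][1])))
```

```text
0
[0.5467 0.0768] 1.89 [[0.7, -0.2], [0.4, 0.8], [-0.6, 0.3], [-0.6, -0.0], [0.6, -0.7], [0.2, 0.2], [-0.3, 0.3], [-0.3, -0.6]]
0.003
[0.5466 0.0769] 1.88 [[1.2, -0.3], [0.8, 0.9], [-1.1, 0.5], [-1.0, -0.1], [1.3, -0.7], [0.9, 0.4], [-1.0, 0.4], [-1.0, -0.7]]
0.006
[0.5466 0.0769] 1.87 [[1.6, -0.4], [1.3, 1.1], [-1.5, 0.6], [-1.4, -0.3], [2.1, -0.8], [1.6, 0.5], [-1.7, 0.5], [-1.8, -0.8]]
[0.5461 0.0955] 1.9 [[0.9, -0.7], [-0.1, 0.3], [-0.2, 0.2], [-0.7, -0.4], [0.7, -0.1], [0.5, 0.6], [-0.3, 0.4], [-0.5, 0.0]]
-0.007 -0.09 [222.44907958 560.67473154]
-0.007 -0.04 [220.72154853 159.51420143]
0.007 -0.09 [336.75047703 560.75025291]
0.007 -0.04 [341.68727265 159.56545924]
91.65417946277682
```

View pics/w13d.png

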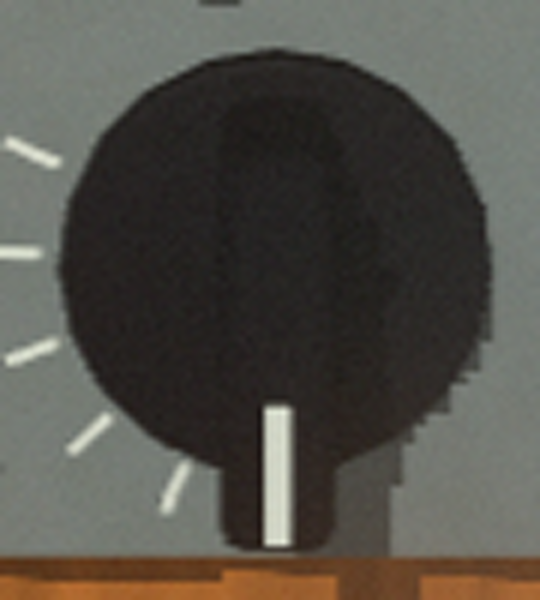

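>>> jog_arm(
  plan=[
    [0.0022,0.0005,0,0,0,0],
    [0,0,-0.02,0,0,0],
    [0,0,-0.03,0,0,0],
    [0,0,-0.03,0,0,0],
    [0,0,-0.03,0,0,0],
    [0,0,-0.02,0,0,0],
    [0,0,-0.01,0,0,0],
    [0,0,-0.004,0,0,0],
    [0,0,0,0,0,0],
    [0,0,0,0,0,0],
  ],
)

```text
clock: 25.9
tcp_pos: [0.5502, 0.0047, 0.0474]
orientation: [0.001, 0.697, 0.717, 0.001]
wrist_force: [-0.3, 0.2, 1.3]
finger_gap: 0.0727
```

```bash
python3 snap.py w14
```

```text
25.9 [0.5502 0.0047 0.0474] [8.000e-04 6.966e-01 7.175e-01 6.000e-04] [-0.31  0.18  1.27] 0.07269431805643842
```

View pics/w14.png

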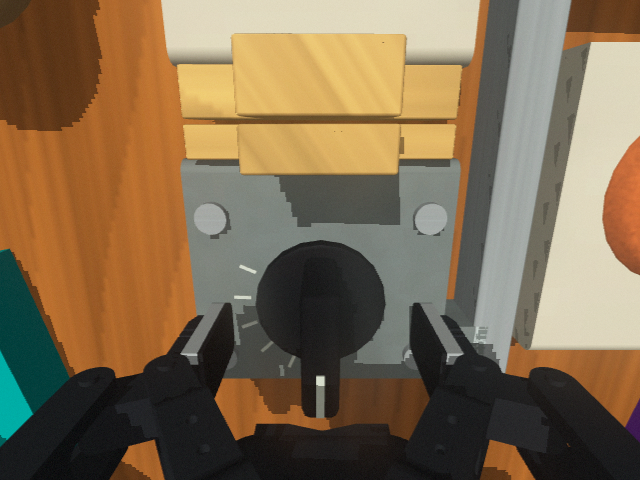

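Bar (cols 302-340) is centred between the fingers. Closing on it.

>>> jog_arm(
  plan=[
    [0,0,0,0,0,0],
    [0,0,0,0,0,0],
    [0,0,0,0,0,0],
    [0,0,0,0,0,0],
    [0,0,0,0,0,0],
    [0,0,0,0,0,0],
    [0,0,0,0,0,0],
    [0,0,0,0,0,0],
    [0,0,0,0,0,0],
    [0,0,0,0,0,0],
  ],
  hand=0,
  force=30,
)

```text
clock: 26.95
tcp_pos: [0.5495, 0.0046, 0.0466]
orientation: [0.0, 0.697, 0.717, 0.0]
wrist_force: [-0.5, -0.3, 4.1]
finger_gap: 0.0137
```

```bash
python3 snap.py w15
```

```text
26.95 [0.5495 0.0046 0.0466] [3.000e-04 6.967e-01 7.174e-01 2.000e-04] [-0.48 -0.33  4.12] 0.013660299243971503
```

View pics/w15.png

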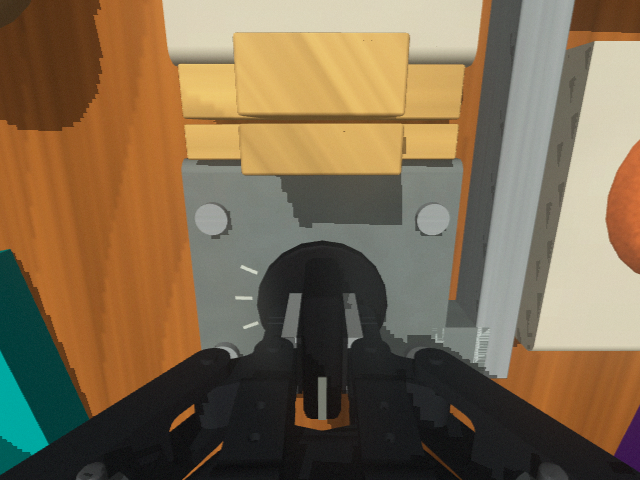

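>>> jog_arm(
  plan=[
    [0,0,0,0,0,-4],
    [0,0,0,0,0,-5],
    [0,0,0,0,0,-5],
    [0,0,0,0,0,-5],
    [0,0,0,0,0,-5],
    [0,0,0,0,0,-5],
    [0,0,0,0,0,-5],
    [0,0,0,0,0,-4],
    [0,0,0,0,0,0],
    [0,0,0,0,0,0],
  ],
)

```text
clock: 28.0
tcp_pos: [0.5507, 0.0043, 0.0466]
orientation: [0.001, 0.892, 0.452, 0.001]
wrist_force: [5.5, -2.8, -0.1]
finger_gap: 0.0136
```

>>> jog_arm(
  plan=[
    [0,0,0,0,0,-4],
    [0,0,0,0,0,-5],
    [0,0,0,0,0,-5],
    [0,0,0,0,0,-5],
    [0,0,0,0,0,-5],
    [0,0,0,0,0,-4],
    [0,0,0,0,0,-2.8],
    [0,0,0,0,0,0],
    [0,0,0,0,0,0],
    [0,0,0,0,0,0],
  ],
)

```text
clock: 29.0
tcp_pos: [0.5513, 0.0035, 0.0466]
orientation: [0.001, 0.98, 0.199, 0.002]
wrist_force: [6.7, -3.8, -1.4]
finger_gap: 0.0136
```

```bash
python3 snap.py w16
python3 - <<'E'
from h import *
s=get_state();print(np.degrees(2*np.arctan2(s["orientation"][2],s["orientation"][1])),s["ft_torque"],s["joint_pos"])
E
```

```text
29.0 [0.5513 0.0035 0.0466] [0.0014 0.98   0.1988 0.0015] [ 6.66 -3.8  -1.4 ] 0.013626474524488277
22.929162024050722 [-0.77745503 -1.33192006 -0.06479004] [-1.38320882e-01  3.90600823e-01 -3.20954634e-01  8.55310842e-01
 -1.60188142e-03  2.60307925e+00]
```

View pics/w16.png

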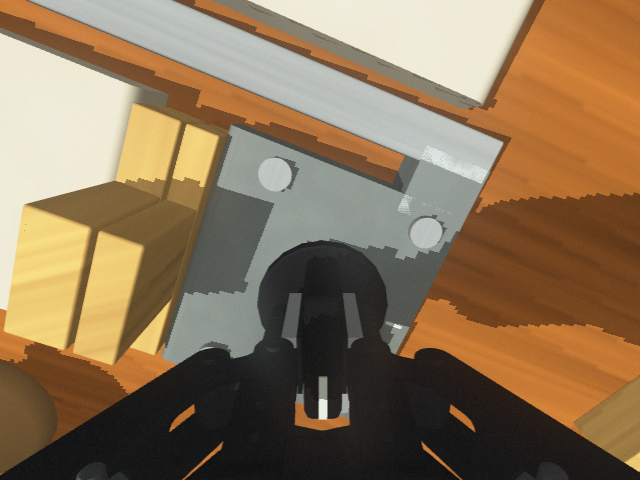

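>>> jog_arm(
  plan=[
    [0,0,0,0,0,0],
    [0,0,0,0,0,0],
    [0,0,0,0,0,0],
    [0,0,0,0,0,0],
    [0,0,0,0,0,0],
    [0,0,0,0,0,0],
    [0,0,0,0,0,0],
    [0,0,0,0,0,0],
    [0,0,0,0,0,0],
    [0,0,0,0,0,0],
  ],
  hand=0.4,
)

```text
clock: 30.05
tcp_pos: [0.5493, 0.0047, 0.0464]
orientation: [0.0, 0.98, 0.198, 0.0]
wrist_force: [-0.1, -0.5, 0.4]
finger_gap: 0.034
```

>>> jog_arm(
  plan=[
    [0,0,0.01,0,0,0],
    [0,0,0.025,0,0,0],
    [0,0,0.04,0,0,0],
    [0,0,0.04,0,0,0],
    [0,0,0.03,0,0,8],
    [0,0,0,0,0,8],
    [0,0,0,0,0,8],
    [0,0,0,0,0,8],
    [0,0,0,0,0,8],
    [0,0,0,0,0,8],
  ],
)

```text
clock: 31.05
tcp_pos: [0.5492, 0.0047, 0.1922]
orientation: [0.0, 0.813, 0.582, 0.0]
wrist_force: [0.1, -0.1, -0.1]
finger_gap: 0.0342
```

>>> jog_arm(
  plan=[
    [0,0,0,0,0,8],
    [0,0,0,0,0,8],
    [0,0,0,0,0,4.7],
    [0,-0.01,0,0,0,0],
    [0,-0.01,0,0,0,0],
    [0,0,0,0,0,0],
    [0,0,0,0,0,0],
    [0,0,0,0,0,0],
    [0,0,0,0,0,0],
    [0,0,0,0,0,0],
  ],
)

```text
clock: 32.05
tcp_pos: [0.5492, -0.0151, 0.1913]
orientation: [-0.0, 0.697, 0.717, 0.0]
wrist_force: [-0.2, 0.4, -0.7]
finger_gap: 0.0339
```

```bash
python3 snap.py w17
python3 - <<'E'
from h import *
im=cv2.imread("pics/w17.png")[:,:,::-1]
crop("",im,225,60,415,290,2.6,"w17c.png")
E
```

```text
32.05 [ 0.5492 -0.0151  0.1913] [-0.      0.6972  0.7168  0.    ] [-0.22  0.38 -0.66] 0.03387984440422172
```

View pics/w17.png

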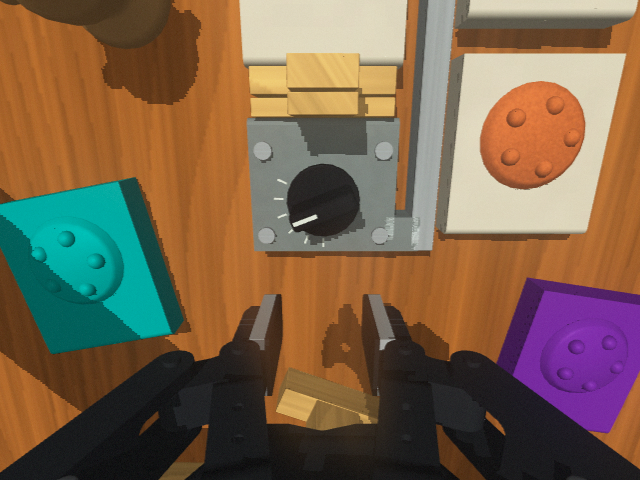

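View pics/w17c.png

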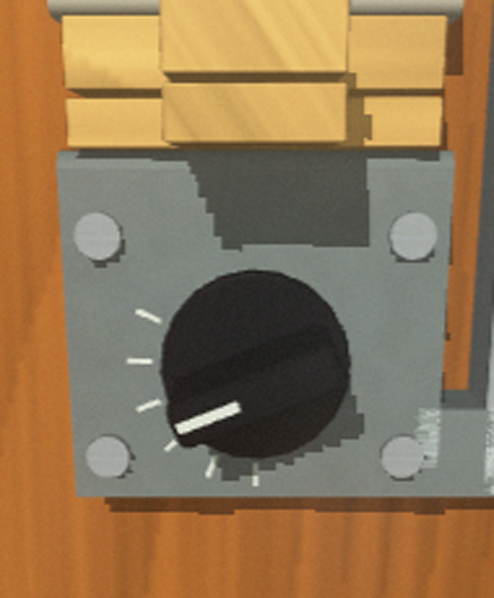

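Run:
```python
from fitp import *
s,c=pickle.load(open("w17.pkl","rb"))
q=lambda u,v:ray("",(225+(u+.5)/2.6-.5,60+(v+.5)/2.6-.5),.08,c)
d=(q(178,431)-q(240,407))[:2];a=np.degrees(np.arctan2(d[1],d[0]));print("dir",a,"turned cw deg",(-90+1.75-a)%360,"want 68.75 (45.8/91.7)")
print("C fit");fit("w17",rect(.045,.014,.085,[(347,82),(346,142),(164,142),(162,84)])+rect(.11,.014,.035,[(442,97),(440,145),(68,147),(66,99)]),2.6,225,60,[.547,.077,.03])
cv2.imwrite("pics/top1.png",read_camera("top")[:,:,::-1])
```

```text
dir -156.70153387236127 turned cw deg 68.45153387236127 want 68.75 (45.8/91.7)
C fit
[0.5466 0.0765] 1.94 [[0.4, -0.3], [0.2, 0.3], [-0.5, 0.6], [-0.4, -0.7], [0.7, -0.4], [0.4, 0.7], [-0.1, 0.7], [-0.5, -0.4]]
```

View pics/top1.png

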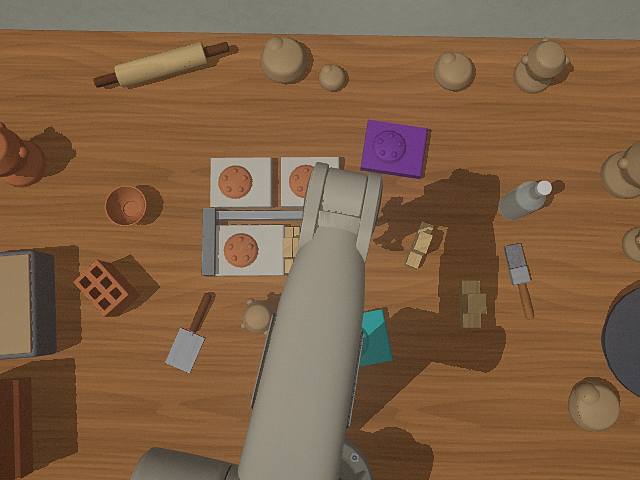

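The dial has turned 68.5° (three clicks is 68.75°). The packers are in place, the bystanders are where they were, and the robot is clear, so I'm handing in.

```bash
python3 -c "
from workcell import *
print(hand_in())"
```

```text
the job is handed in; nothing more can be done
None
```

The job is handed in, at about 32 s of the 72 s allowed: the gap is filled with two packers and the dial is turned three clicks clockwise.

- **Which packers:** The long mould is in the cradle. The gap measured about 37 mm and the two parked moulds match the mid and short ones. I therefore used packers a (14 mm) and b (20 mm).
- **Packers:** I set b lightly against the mould (about 5 N) and lowered a between it and the block. As a came down there was no contact until the table, where the force reached about 6 N at 1–2 mm above the expected height. A camera fit after release agreed best with a standing right down on the table. Both packers stand side by side, about centred, and within about 0.3° of the block's line.
- **Dial:** After letting go, the dial mark measured 68.5° clockwise, against 68.75° for three clicks.
- **Last checks:** The final top view shows the other studio things where they were and the gripper clear above the dial. The arm hides part of the cradle and the turquoise look-alike in that view, but the wrist view just before showed the packers and dial in place.
- **Disagreement:** The top and wrist cameras differed by about 2 mm, so I used the wrist camera for placing.

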